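Set and lock the paper stop of the print shop's trimmer

ROBOT

A 7-joint arm with a two-finger parallel gripper is mounted at the origin on the work surface. World frame = base frame: x ahead of the robot, y to its left, z up, the work surface at z = 0. Lengths are in m, angles in degrees, forces in N, time in s.
With the tool pointing down it reaches from about 0.425 to 0.875 m from the base axis. Payload 4.7 kg.
Tool frame: the origin (TCP) lies on the centre line of the jaws, within the pads' length; the fingertips stand 8 mm ahead of it and the grasp point (between the pads) lies 11 mm behind it; z points along the fingers, y is the direction in which the jaws open and shut (so a half turn about z gives the same grasp; the last joint's range is limited). The gripper opens to 87 mm and grips with 3 to 60 N. Pads are 19 mm wide; open, the fingers measure 117 mm over their backs; the gripper's body (75 mm by 190 mm) begins 51 mm behind the grasp point.
Start: joints at [74.548, 18.392, -4.016, 83.108, 1.295, 78.541, -3.26], TCP at [0.182, -0.624, 0.231] pointing down, gripper open.
Joint ranges: [-163.93, 163.93], [-17.29, 119.83], [-79.2, 71.16], [3.27, 140.29], [-89.18, 269.18], [5.43, 117.66], [-154.24, 154.24]. Speed limits (degrees/s): [147.25, 147.25, 180, 180, 180, 180, 180].

INTERFACE

Orientations are given as [roll, pitch, yaw] about the fixed x, y, z axes, in that order (R = Rz(yaw) Ry(pitch) Rx(roll)).
In Python, from cell import env gives the robot as it stands. The module is installed in compiled form; this text tells all that it offers.
- The arm moves only by the tool move_arm, never from a script. Its argument "steps" is a list of rows, each a list of 2 entries, a list of its own where there are three numbers: the shift along the tool's x, y, z in m, then the turn about the tool's z in rad. A call has 1 to 20 rows; each row is the pose to reach, as a shift and turn from the pose commanded when the call began, along the tool's axes at that moment; what a row does not reach only later rows make up. A row lasts 1/8 s, in which the tool goes at most 62.5 mm and 10.7 degrees, less where a joint would pass 70% of its speed; a pose out of reach is approached as far as the arm can. A call with a gripper value outside its range is refused whole. "hand" is the closure, from -1 (fully open) to 1 (shut), set as the call begins (left out, the last holds). The fingers move at their own pace and stop on an object; "squeeze" is the grip in N (left out, the last holds). Time passes only in rows, so rows that repeat a pose let the fingers close. It gives the time, the measured TCP pose, the force and the opening at its end, in the units of the state.
- env.get_obs(): the state, without advancing time (a new reading comes with each control period).
- env.read_camera(name): name is "side" or "top" or "wrist"; returns (picture, depth): 384x512x3 uint8, red, green, blue; 384x512 float32, m along the optical axis (not along the pixel's ray), 0 where there is no reading.
- env.calibration(name): a dict with "intrinsics" (3x3 intrinsics, pixels), "position" and "orientation" of the camera in the world; the wrist camera has in their place "mount" (4x4, takes a point from camera to tool coordinates, whose origin is the TCP and whose axes are the flange's). Camera axes: x right, y up, looking along -z (the intrinsics and any distortion apply to the point x, -y, -z); pixel columns grow to the right and rows downward; lengths in m; the calibration is good to about 2 mm. A picture is of the moment at which its call begins: read the wrist's pose just before it. calibration takes no time and is no camera call.
- env.sign_off(): hands the job in, once; it reports no verdict.
Trained networks look in the newest picture that a camera, given by its name, has taken for a name from the list of things; names that differ only in an ending like _2 or _b are one class to them, and where a whole thing is asked for, a point or a joint stands for the part that bears it (a point fixed in the world has none). Each returns a list of dicts, best first, with "conf" (0 to 1); they miss things now and then, are a little off and sometimes report something else, mostly with a low value. They report only what shows in the picture. A call takes as long as a camera call.
- env.cut_out(camera, query): "region" (384x512 bool, what is visible of it) and "uv" ([column, row] in pixels, amid what is visible of it).
The state is a dict: "time_s": time; "qpos": joint angles; "joint_velocities": joint speeds; "effort": joint torques, N m; "tool_pos": TCP position; "tool_rot": TCP orientation; "force": force on the tool from outside, world axes, zero at the start; "wrist_torque": the same for the moment, N m; "grip_width": finger opening in m.
Only numpy, scipy, OpenCV 4.12 (cv2) and the standard library are available. Lean on these libraries where they do the work, as an engineer would, in place of code of your own. Each camera call takes 0.05 s, during which the arm holds its last target. There are 200 camera calls.

TASK

On the grey paper trimmer, push the black paper stop along its rail with the fingers until its spring pin drops into the notch beside the orange tag. Then push the red lock lever all the way over to the far side of its block, and take the hand away. Push gently, do not pinch anything, and leave the loose things on the trimmer and on the table where they stand.

Things in the scene. Friction and masses are not known exactly. Their poses are not given: they have to be found in the camera images.
- trimmer: Fixed paper trimmer: grey board, x -120 to +120 mm, y -260 to +230 mm in its frame, top 30 mm above the table. Origin on the table; x points away from the robot (yaw within 0.2 rad), y along the rail, z up. It carries the rail, stop and lock lever. An aluminium blade beam along x fills y -255 to -225 mm, 65 mm high, with a cutter head 100 mm high at its far end.
- rail_mid (a point): Top of the fixed steel rail, 44 mm above the table, at x = -50, y = 0 mm of the trimmer. The rail is 30 mm wide and runs along the trimmer's y, from -185 to +155 mm. Its three notches, dark 12 mm V-grooves in its top, lie at y = -50, +30 and +110 mm.
- stop_mid (a point): Centre of the stop's black block on the rail, 66 mm above the table: 50 mm across the rail (x), 36 mm along it (y), from 46 to 86 mm above the table; its steel pin rises 10 mm above that. An aluminium fence plate, 6 mm thick, reaches to 79 mm on its +x side, 35 to 65 mm above the table; a red pointer reaches 45 mm to -x. Axes as the trimmer's.
- stop (a joint): Place of the stop along the trimmer's +y in m: at 0 its centre is at y = -150 mm, at 0.285 (its end) at +135 mm. It starts between 0.010 and 0.055, before all notches. It slides with about 1.5 N of friction and stays where it is left; pushing it out of a notch takes about 7 N. Within about 4 mm of a notch the pin snaps it in.
- pin (a joint): How far the stop's spring pin has dropped, in m: about 0.0005 while it rides on top of the rail, about 0.0037 when it sits in a notch. The head of the pin is seen to sink by this much.
- tag_orange: Orange tag, 26 x 16 x 4 mm, fixed on the board beside one of the three notches (which one changes), on the robot's side of the rail. Origin at its underside's centre, 50 mm from the rail's centre line, at the same y along the rail as its notch; axes parallel to the trimmer's.
- tag_blue: Blue tag of the same size, beside another notch: not wanted now.
- tag_green: Green tag of the same size, beside another notch: not wanted now.
- lock (a joint): Angle of the lock lever in rad: at 0 it leans 0.5 rad towards the robot (the trimmer's -x), at 1.0 (its end) it leans 0.5 rad away (+x): locked. It starts between 0 and 0.15 and stays where it is left; about 1 N at the knob moves it.
- lock_tip (a point): Centre of the lock lever's red ball knob, 26 mm across, 60 mm from the pivot. The pivot is at x = -50, y = +195 mm of the trimmer, 52 mm above the table, its axis along y. Its black block is 70 mm (x) by 50 mm (y), its top 55 mm above the table; the pivot's steel boss reaches 65 mm.
- cards: brown card box, 55 x 90 x 28 mm, loose on the trimmer's board; leave alone. Origin at its underside's centre.
- tape: clear tape roll, 64 mm across, 20 mm high, loose on the trimmer's board; leave alone. Origin at its underside's centre.
- ink: white bottle, 48 mm across, 130 mm tall, loose; leave alone. Origin at its underside's centre.
- glue: amber jar, 56 mm across, 100 mm tall, loose; leave alone. Origin at its underside's centre.
- pencup: black cup, 76 mm across, 95 mm tall, loose; leave alone. Origin at its underside's centre.
- spray: yellow can, 54 mm across, 170 mm tall, loose; leave alone. Origin at its underside's centre.
- brush: Hand brush lying on the table, loose; leave alone. Origin near its middle.

How it is judged:
By the outcome, as a careful person would: the job done as asked, in the order asked, and still so for the second after the job is handed in, with the robot touching nothing.
It also fails if it takes over 56 s, if anything falls off the work surface, if the arm or the gripper's body presses on something with over 40 N, if the wrist force passes 120 N, or if a joint passes its speed limit or range.

## Working session

There is one attempt and no reset: what is moved stays moved. The work goes in short steps, Python scripts to look and compute and a tool call to move; the robot and the scene stay as the last step left them, time stands still between calls to the robot, and variables do not carry over. Pictures are saved under pics/ and viewed, about 8 in all and at most 12, crops included, and the job is handed in when it is done.

Besides the shell and the picture viewer there is one more tool, called after ">>>" by a JSON object that holds its "op" and its "data", one argument or row to a line. move_arm: Moves the arm, as the interface text tells. Its arguments: {"type":"object","properties":{"steps":{"type":"array"},"hand":{"type":"number"},"squeeze":{"type":"number"}},"required":["steps"]}

```bash
mkdir -p pics; cat > h.py <<'E'
import numpy as np, cv2
from cell import env
from scipy.spatial.transform import Rotation as R
def pose(o): 
    T=np.eye(4);T[:3,:3]=R.from_euler('xyz',o["tool_rot"],degrees=True).as_matrix();T[:3,3]=o["tool_pos"];return T
def camT(n,o=None):
    c=env.calibration(n)
    if n=="wrist": return c["intrinsics"],pose(o)@np.array(c["mount"]),c
    T=np.eye(4);q=np.array(c["orientation"])
    T[:3,:3]=q if q.shape==(3,3) else (R.from_euler('xyz',q,degrees=True).as_matrix() if q.size==3 else R.from_quat(q).as_matrix())
    T[:3,3]=c["position"];return c["intrinsics"],T,c
def cloud(K,T,d):
    K=np.array(K);v,u=np.mgrid[:384,:512]
    P=np.stack([(u-K[0,2])/K[0,0]*d,-(v-K[1,2])/K[1,1]*d,-d],-1)
    return P@T[:3,:3].T+T[:3,3]
E
python3 - <<'E'
from h import *
o=env.get_obs();print(o)
for n in ("top","side"):
    p,d=env.read_camera(n);K,T,c=camT(n,o);print(n,c)
    cv2.imwrite(f"pics/{n}0.png",p[:,:,::-1]);np.savez(f"{n}0.npz",p=p,d=d)
    C=cloud(K,T,d)
    for q in ["tag_orange","tag_blue","tag_green","stop_mid","lock_tip","trimmer","cards","tape","ink","glue","pencup","spray","brush"]:
        for r in env.cut_out(n,q)[:1]:
            m=r["region"]&(d>0); print(q,round(r["conf"],2),np.round(r["uv"]),m.sum(),np.round(np.median(C[m],0),3) if m.any() else None)
E
```

```text
{'time_s': 0.0, 'qpos': array([74.5458945 , 18.43885551, -4.01548572, 83.17528794,  1.29511838,
       78.54172508, -3.25971401]), 'joint_velocities': array([ 0.07482108,  0.00265563,  0.02588727, -0.06945925,  0.08116648,
       -0.05992492, -0.03492411]), 'effort': array([ 9.90130320e-05, -4.91294324e+01, -4.03678771e-01, -3.12527704e+01,
       -6.37904811e-02,  4.37673542e-02,  1.56716665e-04]), 'tool_pos': array([ 0.18181585, -0.62348267,  0.22946044]), 'tool_rot': array([-1.79889384e+02,  5.96942063e-03,  1.62641356e+01]), 'force': array([-0.18262963,  0.18407116, -0.20779461]), 'wrist_torque': array([-0.05135978,  0.0252779 , -0.01309055]), 'grip_width': 0.08709323633455765}
top {'intrinsics': array([[442.67969867,   0.        , 251.10964743],
       [  0.        , 442.67969867, 188.49347127],
       [  0.        ,   0.        ,   1.        ]]), 'position': array([0.3169261 , 0.00744673, 1.3202867 ]), 'orientation': array([ 1.07373578e+01, -6.76536747e-02, -8.94295767e+01])}
tag_orange 0.59 [283. 212.] 48 [ 0.489 -0.09   0.033]
tag_blue 0.58 [259. 214.] 43 [ 0.476 -0.013  0.03
[... 487 characters left out ...]
455.16871369, 192.48232809],
       [  0.        ,   0.        ,   1.        ]]), 'position': array([0.09399727, 0.91045104, 0.98926777]), 'orientation': array([  48.50822405,    1.05530876, -156.2831593 ])}
tag_green 0.29 [262. 168.] 386 [ 0.561 -0.136  0.067]
stop_mid 0.57 [264. 172.] 319 [ 0.556 -0.136  0.07 ]
trimmer 0.79 [244. 204.] 8384 [ 0.56  -0.009  0.033]
cards 0.58 [215. 198.] 502 [0.642 0.026 0.059]
tape 0.65 [203. 228.] 332 [0.629 0.137 0.048]
ink 0.68 [318. 127.] 390 [ 0.473 -0.443  0.065]
glue 0.7 [175. 310.] 857 [0.538 0.435 0.075]
pencup 0.84 [234. 332.] 1298 [0.382 0.425 0.061]
spray 0.88 [136. 274.] 1303 [0.659 0.399 0.114]
brush 0.77 [280. 123.] 366 [ 0.619 -0.467  0.018]
```

```bash
python3 - <<'E'
from h import *
a=cv2.imread("pics/top0.png");b=cv2.imread("pics/side0.png")
c=np.hstack([cv2.resize(a[90:300,150:400],None,fx=1.6*1,fy=1.6),cv2.resize(b[90:300,120:370],None,fx=1.6,fy=1.6)])
cv2.imwrite("pics/c0.png",c)
z=np.load("top0.npz");K,T,_=camT("top");C=cloud(K,T,z["d"]);p=z["p"].astype(int)
# yaw from board edge & colours
hsv=cv2.cvtColor(z["p"],cv2.COLOR_RGB2HSV)
roi=(C[...,0]>.4)&(C[...,0]<.75)&(C[...,1]>-.35)&(C[...,1]<.3)&(z["d"]>0)
def lab(n,lo,hi,s=110,zmin=0.02):
    m=roi&(hsv[...,0]>=lo)&(hsv[...,0]<=hi)&(hsv[...,1]>s)&(hsv[...,2]>60)&(C[...,2]>zmin)
    k,L,S,ce=cv2.connectedComponentsWithStats(m.astype(np.uint8))
    for i in range(1,k):
        if S[i,4]>6: print(n,S[i,4],ce[i].round(),C[L==i].mean(0).round(4),C[L==i][:,2].max().round(3))
lab("orange",8,22);lab("blue",95,125);lab("green",40,85);lab("red",0,5);lab("red2",172,180)
m=roi&(abs(C[...,2]-.030)<.006);pts=C[m][:,:2].astype(np.float32)
r=cv2.minAreaRect(pts);print(r)
E
```

```text
orange 471 [250. 158.] [0.6474 0.013  0.0576] 0.065
orange 42 [230. 223.] [0.4591 0.0677 0.0333] 0.038
blue 39 [257. 218.] [ 0.4746 -0.011   0.0336] 0.04
green 29 [284. 213.] [ 0.4896 -0.0892  0.0335] 0.041
red 64 [197. 216.] [0.468  0.1558 0.1126] 0.123
((0.5789796710014343, -0.027153760194778442), (0.24975556135177612, 0.4698456823825836), 11.267387390136719)
```

View pics/c0.png

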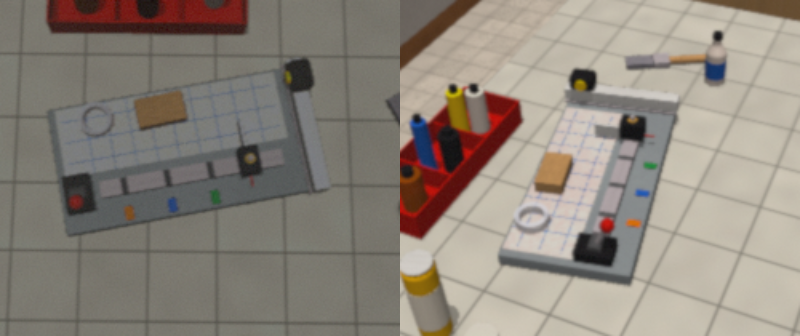

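The orange tag is at the upper-left, near the lock (top crop about (130,212)). That is the y=+110 notch; green is at −50 and blue at +30. The network mislabelled green as orange. From the tags, the trimmer origin is about (0.578, −0.021), yaw about 11°. The stop is at y≈−115 and the lever leans towards the robot. I'll shut the hand and move above the gap between the beam and the stop.

>>> {"op": "move_arm", "data": {
  "steps": [
    [[0.03, -0.02, 0], -0.1],
    [[0.07, -0.045, 0], -0.2],
    [[0.11, -0.07, 0], -0.32],
    [[0.15, -0.097, 0], -0.44],
    [[0.19, -0.123, 0], -0.56],
    [[0.23, -0.148, 0], -0.68],
    [[0.27, -0.174, 0], -0.8],
    [[0.31, -0.2, 0], -0.92],
    [[0.35, -0.225, 0], -1.04],
    [[0.39, -0.251, 0], -1.16],
    [[0.43, -0.277, 0], -1.28],
    [[0.46, -0.296, 0], -1.4],
    [[0.485, -0.312, 0], -1.479],
    [[0.485, -0.312, 0], -1.479],
    [[0.485, -0.312, 0], -1.479],
    [[0.485, -0.312, 0], -1.479]
  ],
  "hand": 1,
  "squeeze": 5
}}

```text
time_s: 3.4
tool_pos: [0.5594, -0.1905, 0.2305]
tool_rot: [-180.0, 0.0, 100.8]
force: [1.3, 0.2, 0.2]
grip_width: 0.0009
```

```bash
cat >> h.py <<'E'
def meas(n,show=None):
    o=env.get_obs();p,d=env.read_camera(n);K,T,_=camT(n,o);C=cloud(K,T,d)
    if show: cv2.imwrite(show,p[:,:,::-1])
    return o,p,d,K,T,C
def labs(p,d,C,names=("orange","blue","green","red")):
    hsv=cv2.cvtColor(p,cv2.COLOR_RGB2HSV)
    rng=dict(orange=(8,22),blue=(95,125),green=(40,85),red=(0,5))
    roi=(C[...,0]>.4)&(C[...,0]<.75)&(C[...,1]>-.35)&(C[...,1]<.3)&(d>0)&(C[...,2]>.02)
    for n in names:
        lo,hi=rng[n];m=roi&(hsv[...,0]>=lo)&(hsv[...,0]<=hi)&(hsv[...,1]>110)&(hsv[...,2]>60)
        k,L,S,ce=cv2.connectedComponentsWithStats(m.astype(np.uint8))
        for i in range(1,k):
            if S[i,4]>15: print(n,S[i,4],ce[i].round(),C[L==i].mean(0).round(4),loc(C[L==i].mean(0)).round(4))
YAW=np.radians(11.0);O=np.array([.5783,-.0212])
def loc(P):
    x,y=P[0]-O[0],P[1]-O[1];c,s=np.cos(YAW),np.sin(YAW)
    return np.array([c*x+s*y,-s*x+c*y,P[2]])
E
python3 - <<'E'
from h import *
o,p,d,K,T,C=meas("wrist","pics/w1.png");print(o["time_s"],o["tool_pos"],o["tool_rot"],o["force"],o["grip_width"],loc(o["tool_pos"]))
labs(p,d,C);np.savez("w1.npz",p=p,d=d,C=C)
E
```

```text
3.4 [ 0.55944457 -0.19045871  0.2304658 ] [-1.79957259e+02  4.44272724e-02  1.00828716e+02] [1.29734613 0.2106969  0.22467488] 0.0009201021007847004 [-0.05080509 -0.16255117  0.2304658 ]
orange 2794 [367.  27.] [ 0.6515 -0.0037  0.0578] [0.0752 0.0032 0.0578]
orange 166 [251. 144.] [ 0.5517 -0.1467  0.0872] [-0.0501 -0.1181  0.0872]
orange 92 [360. 222.] [ 0.6999 -0.2141  0.0838] [ 0.0826 -0.2126  0.0838]
orange 141 [236. 267.] [ 0.5492 -0.1599  0.3113] [-0.0551 -0.1306  0.3113]
orange 145 [265. 267.] [ 0.558  -0.1578  0.3121] [-0.046  -0.1302  0.3121]
blue 331 [207.   8.] [ 0.4743 -0.0109  0.0337] [-0.1001  0.0299  0.0337]
green 258 [211.  83.] [ 0.4898 -0.0891  0.0338] [-0.0999 -0.0498  0.0338]
red 40 [222. 141.] [ 0.5157 -0.1544  0.0454] [-0.0868 -0.1188  0.0454]
```

View pics/w1.png

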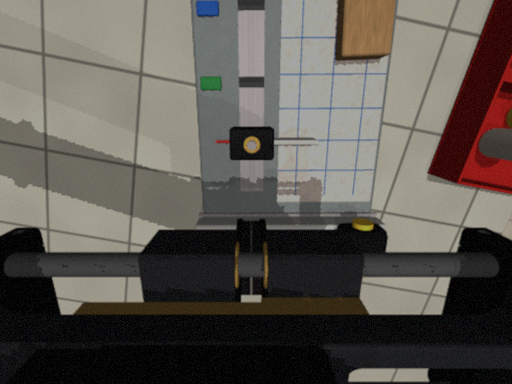

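The wrist view confirms the frame: blue at (207,8) and green at (211,83), both within 0.3 mm of nominal. The stop is at (251,144), y=−118 mm. The fingers are centred on the rail behind it, so I'll descend.

>>> {"op": "move_arm", "data": {
  "steps": [
    [[-0.004, 0, 0.02], 0],
    [[-0.004, 0, 0.04], 0],
    [[-0.004, 0, 0.06], 0],
    [[-0.004, 0, 0.08], 0],
    [[-0.004, 0, 0.1], 0],
    [[-0.004, 0, 0.12], 0],
    [[-0.004, 0, 0.135], 0],
    [[-0.004, 0, 0.15], 0],
    [[-0.004, 0, 0.16], 0],
    [[-0.004, 0, 0.164], 0],
    [[-0.004, 0, 0.164], 0],
    [[-0.004, 0, 0.164], 0]
  ]
}}

```text
time_s: 4.95
tool_pos: [0.5615, -0.1928, 0.0672]
tool_rot: [179.9, 0.0, 101.0]
force: [0.1, -0.5, 0.8]
grip_width: 0.0006
```

>>> {"op": "move_arm", "data": {
  "steps": [
    [[0.006, 0, 0], 0],
    [[0.012, 0, 0], 0],
    [[0.017, 0, 0], 0],
    [[0.022, 0, 0], 0],
    [[0.027, 0, 0], 0],
    [[0.032, 0, 0], 0],
    [[0.037, 0, 0], 0],
    [[0.042, 0, 0], 0],
    [[0.047, 0, 0], 0],
    [[0.052, 0, 0], 0],
    [[0.057, 0, 0], 0],
    [[0.062, 0, 0], 0],
    [[0.067, 0, 0], 0],
    [[0.072, 0, 0], 0],
    [[0.077, 0, 0], 0],
    [[0.082, 0, 0], 0],
    [[0.087, 0, 0], 0],
    [[0.092, 0, 0], 0],
    [[0.097, 0, 0], 0],
    [[0.102, 0, 0], 0]
  ]
}}

```text
time_s: 7.45
tool_pos: [0.5412, -0.0926, 0.0662]
tool_rot: [-180.0, 0.0, 101.0]
force: [1.7, -3.1, -0.6]
grip_width: 0.0006
```

```bash
python3 - <<'E'
from h import *
o,p,d,K,T,C=meas("wrist","pics/w2.png");print(o["time_s"],loc(o["tool_pos"]),o["tool_rot"],o["force"]);labs(p,d,C)
E
```

```text
7.45 [-0.05007335 -0.06299563  0.06617687] [-1.79966453e+02  6.89146244e-03  1.00978580e+02] [ 1.73996633 -3.08447281 -0.61271157]
orange 14166 [464.  97.] [0.6452 0.0148 0.0579] [0.0725 0.0226 0.0579]
orange 528 [250. 204.] [ 0.5351 -0.0615  0.0873] [-0.0501 -0.0313  0.0873]
orange 156 [236. 266.] [ 0.5308 -0.062   0.1468] [-0.0544 -0.0309  0.1468]
orange 165 [265. 266.] [ 0.5396 -0.0597  0.1477] [-0.0454 -0.0304  0.1477]
orange 2298 [235. 307.] [ 0.5323 -0.0694  0.1562] [-0.0543 -0.0385  0.1562]
blue 64 [336.   1.] [0.565  0.0584 0.0306] [0.0021 0.0806 0.0306]
blue 183 [439.   2.] [0.6273 0.0698 0.0306] [0.0654 0.08   0.0306]
blue 65 [333.  72.] [0.5745 0.0196 0.0306] [0.004  0.0408 0.0306]
blue 23 [389.  72.] [0.6104 0.0264 0.0306] [0.0406 0.0406 0.0306]
blue 957 [175.  88.] [ 0.4744 -0.0104  0.0338] [-0.0999  0.0304  0.0338]
blue 87 [340. 134.] [ 0.5903 -0.0183  0.0306] [0.0123 0.0005 0.0306]
blue 26 [460. 189.] [ 0.6882 -0.0397  0.0307] [ 0.1043 -0.0391  0.0307]
green 627 [183. 203.] [ 0.4897 -0.0884  0.0338] [-0.0998 -0.049   0.0338]
red 104 [193. 189.] [ 0.498  -0.0716  0.0485] [-0.0885 -0.0342  0.0485]
```

View pics/w2.png

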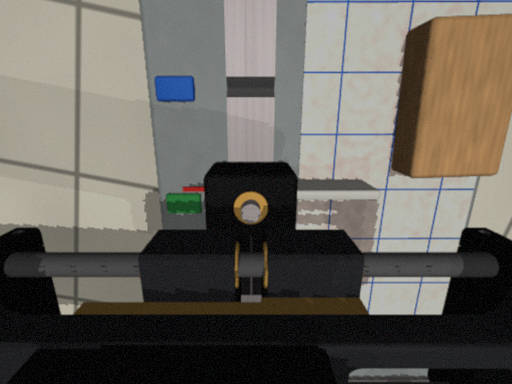

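The stop is past the green notch at y≈−34. Its centre leads the TCP by about 29 mm and the force is small. I'll carry on past the blue notch.

>>> {"op": "move_arm", "data": {
  "steps": [
    [[0.005, 0, 0], 0],
    [[0.01, 0, 0], 0],
    [[0.015, 0, 0], 0],
    [[0.02, 0, 0], 0],
    [[0.025, 0, 0], 0],
    [[0.03, 0, 0], 0],
    [[0.035, 0, 0], 0],
    [[0.04, 0, 0], 0],
    [[0.045, 0, 0], 0],
    [[0.05, 0, 0], 0],
    [[0.055, 0, 0], 0],
    [[0.06, 0, 0], 0],
    [[0.065, 0, 0], 0],
    [[0.07, 0, 0], 0],
    [[0.075, 0, 0], 0],
    [[0.08, 0, 0], 0],
    [[0.085, 0, 0], 0],
    [[0.09, 0, 0], 0],
    [[0.095, 0, 0], 0],
    [[0.1, 0, 0], 0]
  ]
}}

```text
time_s: 10.0
tool_pos: [0.523, 0.0062, 0.0668]
tool_rot: [179.9, 0.0, 101.0]
force: [2.3, -2.8, -0.1]
grip_width: 0.0005
```

```bash
python3 - <<'E'
from h import *
o,p,d,K,T,C=meas("wrist","pics/w3.png");print(o["time_s"],loc(o["tool_pos"]),o["tool_rot"],o["force"]);labs(p,d,C,("orange","red"))
E
```

```text
10.0 [-0.04908661  0.03743159  0.06684837] [1.79926649e+02 7.90530386e-03 1.01011289e+02] [ 2.30798393 -2.75234741 -0.07011051]
orange 876 [175. 120.] [0.459  0.0681 0.0337] [-0.1001  0.1104  0.0337]
orange 5193 [433. 217.] [0.6381 0.0412 0.0579] [0.0706 0.0498 0.0579]
orange 521 [248. 204.] [0.5158 0.0369 0.0872] [-0.0502  0.0689  0.0872]
orange 156 [236. 266.] [0.5124 0.0367 0.1476] [-0.0536  0.0694  0.1476]
orange 162 [265. 266.] [0.5212 0.039  0.1483] [-0.0445  0.07    0.1483]
orange 1934 [416. 292.] [ 0.6473 -0.0153  0.059 ] [ 0.0688 -0.0073  0.059 ]
orange 2406 [234. 307.] [0.5138 0.0293 0.1569] [-0.0537  0.0619  0.1569]
red 93 [192. 188.] [0.479  0.0283 0.0517] [-0.088   0.0675  0.0517]
```

>>> {"op": "move_arm", "data": {
  "steps": [
    [[0.004, 0, 0], 0],
    [[0.008, 0, 0], 0],
    [[0.012, 0, 0], 0],
    [[0.016, 0, 0], 0],
    [[0.02, 0, 0], 0],
    [[0.024, 0, 0], 0],
    [[0.028, 0, 0], 0],
    [[0.031, 0, 0], 0],
    [[0.034, 0, 0], 0],
    [[0.036, 0, 0], 0],
    [[0.038, 0, 0], 0],
    [[0.039, 0, 0], 0],
    [[0.04, 0, 0], 0],
    [[0.041, 0, 0], 0],
    [[0.041, 0, 0], 0],
    [[0.041, 0, 0], 0]
  ]
}}

```text
time_s: 12.05
tool_pos: [0.5146, 0.0459, 0.0665]
tool_rot: [-180.0, 0.0, 101.0]
force: [0.3, 0.7, -0.4]
grip_width: 0.0004
```

```bash
python3 - <<'E'
from h import *
o,p,d,K,T,C=meas("wrist","pics/w4.png");print(o["time_s"],loc(o["tool_pos"]),o["tool_rot"],o["force"]);labs(p,d,C,("orange","red"))
E
```

```text
12.05 [-0.04977403  0.07799293  0.06648548] [-1.79990848e+02  2.55679862e-03  1.00997474e+02] [ 0.33393133  0.65342466 -0.39555921]
orange 646 [179. 177.] [0.458  0.0691 0.0341] [-0.1009  0.1116  0.0341]
orange 601 [249. 201.] [0.5074 0.0786 0.0873] [-0.0505  0.1114  0.0873]
orange 1174 [419. 244.] [0.6333 0.0581 0.0503] [0.0691 0.0674 0.0503]
orange 159 [236. 266.] [0.5041 0.0763 0.1473] [-0.0542  0.1099  0.1473]
orange 161 [265. 266.] [0.5129 0.0787 0.1479] [-0.0451  0.1106  0.1479]
orange 2399 [414. 295.] [0.6362 0.0236 0.0612] [0.0654 0.0329 0.0612]
orange 3407 [234. 307.] [0.5054 0.0689 0.1564] [-0.0544  0.1024  0.1564]
red 1916 [184.  15.] [0.471  0.1496 0.115 ] [-0.0727  0.1881  0.115 ]
red 91 [193. 185.] [0.4709 0.0705 0.051 ] [-0.0879  0.1105  0.051 ]
```

View pics/w4.png

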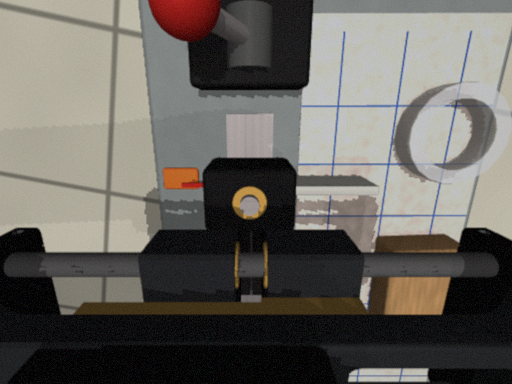

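The stop has snapped in: the pointer at (193,185) reads y=110.5 mm against the tag at 110, and the contact force is about 0. I'll back off, rise, and go to the robot's side of the lever.

>>> {"op": "move_arm", "data": {
  "steps": [
    [[-0.01, 0, 0], 0],
    [[-0.02, 0, -0.002], 0],
    [[-0.022, 0, -0.025], 0],
    [[-0.022, 0, -0.055], 0],
    [[-0.022, 0, -0.085], 0],
    [[-0.022, 0, -0.115], 0],
    [[-0.01, -0.01, -0.134], 0],
    [[0.015, -0.025, -0.134], 0],
    [[0.04, -0.04, -0.134], 0],
    [[0.065, -0.055, -0.134], 0],
    [[0.09, -0.065, -0.134], 0],
    [[0.11, -0.07, -0.134], 0],
    [[0.117, -0.07, -0.134], 0],
    [[0.117, -0.07, -0.134], 0],
    [[0.117, -0.07, -0.134], 0]
  ]
}}

```text
time_s: 13.98
tool_pos: [0.424, 0.1466, 0.2004]
tool_rot: [-180.0, -0.0, 100.9]
force: [0.1, -0.8, 1.0]
grip_width: 0.0007
```

```bash
python3 - <<'E'
from h import *
o,p,d,K,T,C=meas("wrist","pics/w5.png");print(o["time_s"],loc(o["tool_pos"]),o["tool_rot"],o["force"]);labs(p,d,C,("orange","red"))
o,p,d,K,T,C=meas("top","pics/t5.png");labs(p,d,C,("orange","red"))
o,p,d,K,T,C=meas("side","pics/s5.png");labs(p,d,C,("orange","red"))
E
```

```text
13.975 [-0.11942914  0.19415099  0.20038369] [-1.79979252e+02 -8.91443567e-03  1.00928631e+02] [ 0.07142688 -0.83688929  1.02643028]
orange 155 [265. 266.] [0.4224 0.1795 0.2821] [-0.1147  0.2267  0.2821]
orange 126 [236. 268.] [0.4137 0.1769 0.282 ] [-0.1238  0.2259  0.282 ]
orange 1501 [398. 296.] [0.6381 0.0374 0.0636] [0.0699 0.0461 0.0636]
orange 24 [319. 301.] [0.4394 0.1744 0.2878] [-0.099   0.2186  0.2878]
orange 29 [358. 302.] [0.4505 0.1766 0.2884] [-0.0877  0.2186  0.2884]
red 437 [298. 195.] [0.467  0.1589 0.1158] [-0.0748  0.1981  0.1158]
orange 463 [250. 158.] [0.6473 0.013  0.0575] [0.0743 0.0204 0.0575]
orange 44 [230. 223.] [0.4587 0.0674 0.0344] [-0.1005  0.1098  0.0344]
orange 21 [252. 173.] [0.4627 0.1367 0.2962] [-0.0833  0.1771  0.2962]
orange 51 [261. 186.] [0.4252 0.1706 0.2926] [-0.1137  0.2175  0.2926]
orange 403 [216. 197.] [0.6411 0.0259 0.0614] [0.0707 0.0343 0.0614]
orange 29 [248. 214.] [0.5066 0.0786 0.0881] [-0.0514  0.1117  0.0881]
orange 40 [266. 229.] [0.4586 0.0678 0.0357] [-0.1006  0.1102  0.0357]
red 71 [249. 230.] [0.4681 0.1552 0.1114] [-0.0745  0.1942  0.1114]
```

View pics/s5.png

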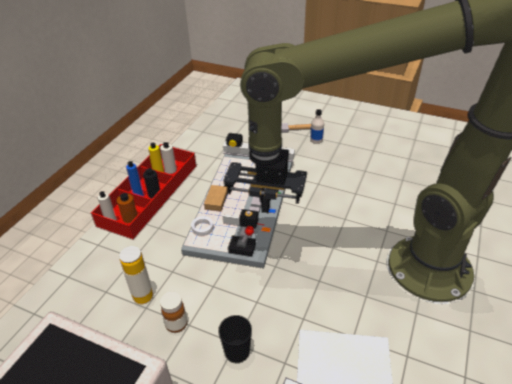

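The side view shows the stop at (248,214) beside the orange tag at (266,229), with the knob at (249,230) still leaning to the robot. I'll lower beside the knob and push it over.

>>> {"op": "move_arm", "data": {
  "steps": [
    [[0, 0, 0.02], 0],
    [[0, 0, 0.04], 0],
    [[0, 0, 0.06], 0],
    [[0, 0, 0.08], 0],
    [[0, 0, 0.092], 0],
    [[0, 0, 0.1], 0],
    [[0, 0, 0.1], 0],
    [[0, 0.006, 0.1], 0],
    [[0, 0.012, 0.1], 0],
    [[0, 0.017, 0.1], 0],
    [[0, 0.022, 0.1], 0],
    [[0, 0.027, 0.1], 0],
    [[0, 0.032, 0.1], 0],
    [[0, 0.037, 0.1], 0],
    [[0, 0.042, 0.1], 0],
    [[0, 0.047, 0.1], 0],
    [[0, 0.052, 0.1], 0],
    [[0, 0.056, 0.1], 0],
    [[0, 0.06, 0.1], 0],
    [[0, 0.06, 0.1], 0]
  ]
}}

```text
time_s: 16.62
tool_pos: [0.4829, 0.159, 0.1005]
tool_rot: [180.0, -0.0, 101.0]
force: [0.2, -0.5, 0.1]
grip_width: 0.0002
```

```bash
python3 - <<'E'
from h import *
o,p,d,K,T,C=meas("wrist","pics/w6.png");print(o["time_s"],loc(o["tool_pos"]),o["force"]);labs(p,d,C,("red",))
o,p,d,K,T,C=meas("side","pics/s6.png");labs(p,d,C,("red",))
E
```

```text
16.625 [-0.05929151  0.19506805  0.10046702] [ 0.22959228 -0.47808346  0.11386531]
red 55 [235. 228.] [0.5021 0.1683 0.1195] [-0.0387  0.2006  0.1195]
```

>>> {"op": "move_arm", "data": {
  "steps": [
    [[0, 0.003, 0], 0],
    [[0, 0.006, 0], 0],
    [[0, 0.008, 0], 0],
    [[0, 0.01, 0], 0],
    [[0, 0.012, 0], 0],
    [[0, 0.013, 0], 0],
    [[0, 0.013, 0], 0]
  ]
}}

```text
time_s: 17.6
tool_pos: [0.4954, 0.1613, 0.1005]
tool_rot: [180.0, 0.0, 101.0]
force: [-0.2, -0.2, -1.7]
grip_width: 0.0006
```

```bash
python3 - <<'E'
from h import *
o,p,d,K,T,C=meas("wrist","pics/w7.png");print(o["time_s"],loc(o["tool_pos"]),o["force"]);labs(p,d,C,("red",))
E
```

```text
17.6 [-0.04656972  0.19500716  0.10054411] [-0.16179203 -0.22518866 -1.71844666]
red 20 [287. 227.] [0.5139 0.1781 0.1094] [-0.0252  0.2079  0.1094]
```

View pics/w7.png

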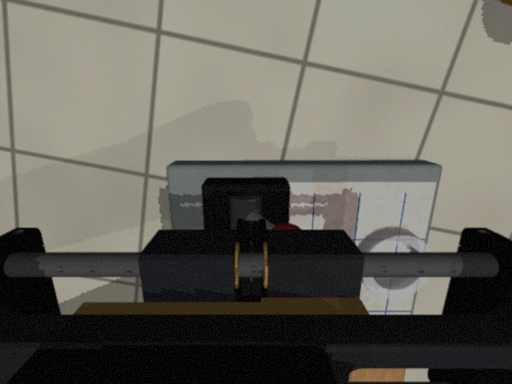

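The red knob shows just right of the fingers at (287,227), with no end-stop force yet. I'll creep on until the force rises.

>>> {"op": "move_arm", "data": {
  "steps": [
    [[0, 0.001, 0], 0],
    [[0, 0.002, 0], 0],
    [[0, 0.003, 0], 0],
    [[0, 0.004, 0], 0],
    [[0, 0.004, 0], 0]
  ]
}}

```text
time_s: 18.27
tool_pos: [0.4982, 0.1619, 0.1003]
tool_rot: [-179.9, 0.0, 101.0]
force: [-5.1, -1.2, 1.4]
grip_width: 0.0009
```

About 5 N resisting and the motion stalled, so the lever is at its end. I'll back away, rise and look.

>>> {"op": "move_arm", "data": {
  "steps": [
    [[0, -0.01, 0], 0],
    [[0, -0.025, 0], 0],
    [[0, -0.035, -0.02], 0],
    [[0, -0.045, -0.05], 0],
    [[0, -0.055, -0.08], 0],
    [[0, -0.065, -0.11], 0],
    [[-0.03, -0.065, -0.13], 0],
    [[-0.07, -0.065, -0.15], 0],
    [[-0.11, -0.065, -0.15], 0],
    [[-0.15, -0.065, -0.15], 0],
    [[-0.18, -0.065, -0.15], 0],
    [[-0.2, -0.065, -0.15], 0],
    [[-0.2, -0.065, -0.15], 0],
    [[-0.2, -0.065, -0.15], 0]
  ]
}}

```text
time_s: 20.02
tool_pos: [0.4734, -0.045, 0.2506]
tool_rot: [180.0, -0.0, 101.1]
force: [0.1, -0.0, 0.1]
grip_width: 0.0003
```

```bash
python3 - <<'E'
from h import *
o,p,d,K,T,C=meas("wrist","pics/w8.png");print(o["time_s"],loc(o["tool_pos"]),o["force"]);labs(p,d,C,("orange","red"))
for n in("top","side"):
    print(n);o,p,d,K,T,C=meas(n,f"pics/{n}8.png");labs(p,d,C,("orange","red"))
    for q in ["cards","tape","ink","glue","pencup","spray","brush"]:
        for r in env.cut_out(n,q)[:1]:
            m=r["region"]&(d>0); print(q,round(r["conf"],2),np.round(np.median(C[m],0),3))
E
```

```text
20.025 [-0.10752952 -0.00335871  0.25060461] [ 0.05105077 -0.03322193  0.06099102]
orange 238 [256.  84.] [0.458  0.0677 0.034 ] [-0.1011  0.1102  0.034 ]
orange 37 [302.  84.] [0.5083 0.0721 0.0873] [-0.0509  0.105   0.0873]
orange 2761 [390. 154.] [0.6467 0.0159 0.0577] [0.0742 0.0234 0.0577]
orange 142 [236. 266.] [ 0.4629 -0.0145  0.3315] [-0.1121  0.0286  0.3315]
orange 148 [265. 267.] [ 0.4717 -0.0125  0.3322] [-0.103   0.0289  0.3322]
red 40 [270.  82.] [0.4746 0.0712 0.0506] [-0.0842  0.1105  0.0506]
top
orange 350 [246. 158.] [0.6472 0.0238 0.0609] [0.0763 0.031  0.0609]
orange 42 [230. 223.] [0.4589 0.0676 0.0345] [-0.1002  0.1099  0.0345]
red 50 [194. 198.] [0.5171 0.1651 0.1142] [-0.0245  0.1946  0.1142]
cards 0.78 [0.649 0.024 0.057]
tape 0.52 [0.627 0.13  0.049]
ink 0.65 [ 0.472 -0.447  0.083]
glue 0.58 [0.544 0.411 0.095]
pencup 0.71 [0.38  0.445 0.052]
spray 0.71 [0.662 0.373 0.148]
brush 0.92 [ 0.621 -0.471  0.017]
side
orange 16 [265. 112.] [ 0.5121 -0.0575  0.3446] [-0.072  -0.023   0.3446]
orange 75 [277. 122.] [ 0.4622 -0.0251  0.3432] [-0.1148  0.0183  0.3432]
orange 394 [216. 197.] [0.6435 0.023  0.0576] [0.0724 0.0309 0.0576]
orange 29 [248. 214.] [0.5066 0.0789 0.0881] [-0.0513  0.1119  0.0881]
orange 37 [265. 229.] [0.4591 0.0676 0.0354] [-0.1001  0.1099  0.0354]
red 59 [230. 228.] [0.517  0.1687 0.1127] [-0.0239  0.1981  0.1127]
cards 0.77 [0.646 0.023 0.059]
tape 0.51 [0.634 0.138 0.048]
ink 0.89 [ 0.473 -0.441  0.068]
glue 0.79 [0.538 0.435 0.074]
pencup 0.88 [0.382 0.423 0.062]
spray 0.57 [0.658 0.4   0.118]
brush 0.5 [ 0.57  -0.494  0.017]
```

View pics/w8.png

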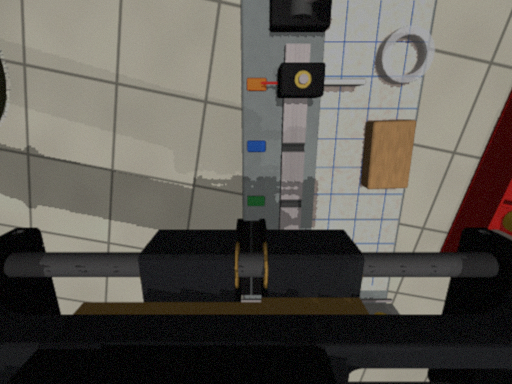

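The stop is seated at the orange tag: the pointer is at (270,82), y=110.5. The loose things are unmoved. The knob reads x≈−24 against −21 at full travel, so I'll take a closer look with a sphere fit before deciding.

>>> {"op": "move_arm", "data": {
  "steps": [
    [[0.02, 0.01, 0], 0],
    [[0.05, 0.03, 0], 0],
    [[0.08, 0.05, 0], 0],
    [[0.09, 0.058, 0], 0],
    [[0.09, 0.058, 0], 0],
    [[0.09, 0.058, 0], 0]
  ]
}}

```text
time_s: 21.62
tool_pos: [0.513, 0.051, 0.2503]
tool_rot: [-180.0, 0.0, 100.9]
force: [0.5, -0.4, -0.6]
grip_width: 0.0007
```

```bash
python3 - <<'E'
from h import *
from scipy.optimize import least_squares
o,p,d,K,T,C=meas("wrist","pics/w9.png");print(o["time_s"],loc(o["tool_pos"]),o["force"])
hsv=cv2.cvtColor(p,cv2.COLOR_RGB2HSV)
L=np.stack([loc(c) for c in C.reshape(-1,3)]).reshape(C.shape)
m=((hsv[...,0]<=6)|(hsv[...,0]>174))&(hsv[...,1]>110)&(L[...,2]>.085)&(L[...,2]<.13)&(abs(L[...,1]-.195)<.025)
P=L[m]
f=least_squares(lambda c:np.linalg.norm(P-c,axis=1)-.013,P.mean(0)-[0,0,.01],loss="soft_l1",f_scale=.001)
c=f.x;print("knob",len(P),c.round(4),"lean",np.arctan2(c[0]+.05,c[2]-.052),"q",.5+np.arctan2(c[0]+.05,c[2]-.052))
# pin head and block top heights
b=(abs(L[...,0]+.05)<.022)&(abs(L[...,1]-.11)<.016)&(L[...,2]>.07)&(L[...,2]<.11)
r=np.hypot(L[...,0]+.05,L[...,1]-.11)
print("pin head z",np.percentile(L[b&(r<.006)][:,2],[10,50,90]).round(4),"block",np.median(L[b&(r>.013)][:,2]).round(4))
z=np.load("w1.npz");C1=z["C"];L=np.stack([loc(c) for c in C1.reshape(-1,3)]).reshape(C1.shape)
b=(abs(L[...,0]+.05)<.022)&(abs(L[...,1]+.118)<.016)&(L[...,2]>.07)&(L[...,2]<.11);r=np.hypot(L[...,0]+.05,L[...,1]+.118)
print("before pin",np.percentile(L[b&(r<.006)][:,2],[10,50,90]).round(4),"block",np.median(L[b&(r>.013)][:,2]).round(4))
E
```

```text
21.625 [-0.05028064  0.08337036  0.25032476] [ 0.474229   -0.37678027 -0.57985857]
knob 507 [-0.0223  0.196   0.1045] lean 0.4864986358270122 q 0.9864986358270122
pin head z [0.0874 0.0919 0.0928] block 0.0859
before pin [0.0873 0.095  0.0961] block 0.0858
```

View pics/w9.png

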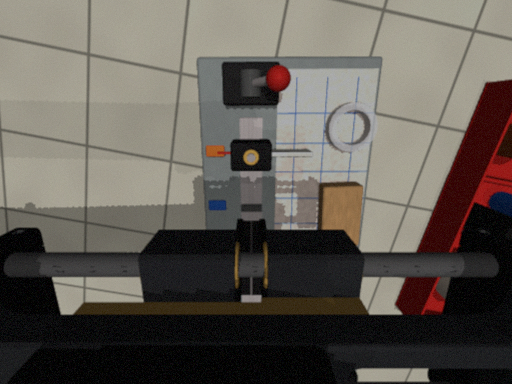

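The lever is over to the far side with its knob at (278,78), and the stop is beside the orange tag at (251,155). The pin has sunk 3.2 mm and the lever fit gives 0.99 rad. The hand is clear, so I'm handing in.

```bash
python3 -c "
from cell import env
print(env.sign_off())"
```

```text
the job is handed in; nothing more can be done
None
```

I pushed the paper stop with closed fingers, past the green and blue notches, until its pin dropped into the notch beside the orange tag. I then pushed the red lock lever over to its end stop, took the hand clear and handed in at about 22 s.

**Last checks**
- **Stop:** the pointer is at y ≈ 110.5 mm, against 110 mm for the orange tag. The pin head sits about 3.2 mm lower than it did at the start.
- **Lock lever:** a sphere fit on the knob gives about 0.99 rad out of 1.0, and the push met about 5 N and stalled at the end. The difference from 1.0 is within measuring error.
- **Force and contact:** contact forces read at the end of each move stayed around 5 N or less. The hand was about 0.25 m up and touching nothing at the end.
- **Loose things:** most were found where they stood, to within a centimetre or so. The side camera's low-confidence reading of the brush was about 5 cm off, but the top camera showed it unmoved.

**Disagreements:** the network took the green tag for the orange one in the first top view; I used the colours in the picture instead. The plain average of the knob's visible points read about 3 mm short of full travel, which the closer sphere fit cleared up.

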